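# Latch the specimen in the rim engraver and hold the run lever half-way

### The job

On the small rim engraver, swing the latch bar in front of the specimen mount fully closed, so that its end rests in the forked catch. Only then press the spring-loaded run lever half-way down, to where it lies level, never down to its stop, and keep it there for at least three seconds; finish while still holding it there. Leave the mount in its nest, and the box and the round block beside the engraver, where they are.

Things in the scene. Friction and masses are not known exactly. Their poses are not given: they have to be found in the camera images.
- engraver: Rim engraver, fixed to the table: an aluminium plate 170 (x) x 260 (y) x 12 mm with a grey drive housing (75 mm high) on its right rear part. Origin on the table surface near the plate's middle (the plate spans x -75..95, y -130..130 mm in this frame); x points away from the robot when its yaw is 0, y left, z up. Yaw varies by up to 0.2 rad. Seen from the robot, the latch is on the left half, the run lever on the right half.
- latch (a joint): Hinge angle of the latch bar about a vertical axis: 0 = closed (bar along the engraver's y, its end in the forked catch, against a stop); grows to 1.5 rad as the bar's free end swings towards the engraver's front (-x). Starts 0.6 to 1.1. Friction holds it where it is left; about 0.7 N at the peg moves it.
- latch_hinge (a point): Point on the latch bar's vertical hinge axis, at plate-top height (12 mm above the table), at engraver x 20, y 105 mm.
- peg_top (a point): Centre of the top of the upright round finger peg on the latch bar: dark steel, 12 mm diameter (13.6 mm over its top 12 mm), standing from z 32 to z 80 mm above the table; nothing within 60 mm of it is higher than 40 mm. It is 75 mm from the hinge axis; with latch angle a it stands at engraver x = 20 - 75 sin a, y = 105 - 75 cos a mm. Grip it from above or push it sideways.
- lever (a joint): Hinge angle of the run lever about a horizontal axis: 0 = released (sloping up 0.15 rad towards the robot), 0.15 = half-way, lever level; 0.30 = down on its stop. A spring returns it: at the pad about 5 N starts it, 8 N holds it half-way, 11 N at the stop.
- lever_hinge (a point): Point on the run lever's hinge axis (which runs along the engraver's y), 58 mm above the table, at engraver x 12, y -80 mm.
- lever_pad (a point): Centre of the upper face of the run lever's ribbed rubber pad (46 mm long along the lever, 32 mm wide), 72 mm from the hinge towards the engraver's front (-x) and 8 mm above the lever's centre line: about 77 mm above the table when released, 66 mm when level, 55 mm at the stop. Press here from above.
- mount: Plain cream cylindrical specimen mount, 30 mm diameter, 22 mm high, loose, standing in the V nest on the plate at engraver x 45, y 55 mm; origin at the centre of its underside. To be left there.
- ball_box: Bystander: small closed box with blue lid, 42 x 62 x 21 mm, on the table to the right of the engraver; origin at the centre of its underside.
- test_block: Bystander: round steel block, 64 mm diameter, 13 mm high, on the table to the right of the engraver; origin at the centre of its underside.

How it is judged:
By the outcome, as a careful person would: the job done as asked, in the order asked, and still so for the second after the job is handed in, while the arm keeps its last pose, push and grip.
It also fails if it takes over 45 s, if anything falls off the work surface, if the arm or the gripper's body presses on something with over 40 N, if the wrist force passes 120 N, or if a joint passes its speed limit or range.

### The arm

A 6-joint arm with a two-finger parallel gripper is mounted at the origin on a cart in front of the work surface, level with it; the furniture and walls round the work are solid. World frame = base frame: x ahead of the robot, y to its left, z up, the work surface at z = 0. Lengths are in m, angles in rad, forces in N, time in s.
With the tool pointing down it reaches from about 0.4 to 0.825 m from the base axis. Payload 7 kg.
Tool frame: the origin (TCP) lies on the front face of the gripper's body, between the roots of the fingers; the fingertips stand 66 mm ahead of it and the grasp point (between the pads) lies 47 mm ahead of it; z points along the fingers, y is the line along which they close (so a half turn about z gives the same grasp; the last joint's range is limited). The gripper opens to 88 mm and grips with 3 to 60 N. Pads are 19 mm wide; open, the fingers measure 130 mm over their backs; the gripper's body (78 mm by 193 mm) begins 47 mm behind the grasp point.
Start: joints at [1.533, 0.359, 0.012, 0, -1.224, -0.288], TCP at [0.216, 0.639, 0.292] pointing down, gripper open.
Joint ranges: [-3.07, 3.07], [-1.43, 2.12], [-1.02, 1.25], [-3.03, 1.67], [-3.05, -0], [-3.03, 3.03]. Speed limits (rad/s): [2.39, 2.39, 3.01, 3.14, 3.14, 3.14].

### API

Orientations are given as [roll, pitch, yaw] about the fixed x, y, z axes, in that order (R = Rz(yaw) Ry(pitch) Rx(roll)).
In Python, from station import arm gives the robot as it stands. The module is installed in compiled form; this text tells all that it offers.
- The arm moves only by the tool move_arm, never from a script. Its argument "increments" is a list of rows, each an object of numbers: "jaw": the gripper command: -1 is shut, 1 is fully open, values between are in proportion; "dx", "dy", "dz": the shift along the tool's x, y, z in m; "twist": the turn about the tool's z in rad. A call has 1 to 12 rows; each row shifts and turns the commanded pose from where the row before left it, along the tool's axes as they then stand; what a row does not reach is not made up. A row lasts 1/12 s, in which the tool goes at most 41.7 mm and 7.16 degrees, less where a joint would pass 70% of its speed; a pose out of reach is approached as far as the arm can. A call is refused whole if a number of a shift passes 0.0417 or a number of a turn 0.125, either way. A call with a gripper value outside its range is refused whole. The fingers move at their own pace and stop on an object; "force" is the grip in N (left out, the last holds). Time passes only in rows, so rows that do not move let the fingers close. It gives the time, the measured TCP pose, the force, the opening and the grip force at its end, in the units of the state.
- arm.get_state(): the state, without advancing time (a new reading comes with each control period).
- arm.grab_frame(name): name is "side" or "top"; returns the picture (384x512x3 uint8, blue, green, red); there is no depth.
- arm.camera_info(name): a dict with "K" (3x3 intrinsics, pixels), "k1" (the pictures are not rectified: a ray, as slopes to the right and down, at radius r is drawn at 1 + k1 r^2 times it, then the intrinsics apply), "extrinsics" (4x4, takes a point from camera to world coordinates). Camera axes: x right, y down, z forward; pixel columns grow to the right and rows downward; lengths in m; the calibration is good to about 2 mm. A picture is of the moment at which its call begins. camera_info takes no time and is no camera call.
- arm.job_done(): hands the job in; it is judged then, once.
Trained networks look in the newest picture that a camera, given by its name, has taken for a name from the list of things; names that differ only in an ending like _2 or _b are one class to them, and where a whole thing is asked for, a point or a joint stands for the part that bears it (a point fixed in the world has none). Each returns a list of dicts, best first, with "score" (0 to 1); they miss things now and then, are a little off and sometimes report something else, mostly with a low value. They report only what shows in the picture. A call takes as long as a camera call.
- arm.find_in(camera, name): "position" ([x, y, z] in m, in world coordinates, good to about 4 mm: the middle of the surface that is visible of it).
- arm.silhouettes(camera, name): "pixels" (384x512 bool, what is visible of it).
- arm.pinpoint(camera, name): "position" ([x, y, z] in m, in world coordinates, good to about 4 mm: a listed point, or the origin of a listed thing).
The state is a dict: "t": time; "q": joint angles; "qd": joint speeds; "joint_efforts": joint torques, N m; "eef_pos": TCP position; "ee_rot": TCP orientation; "force": force on the tool from outside, world axes, zero at the start; "moment": the same for the moment, N m; "width": finger opening in m; "gripper_force": force on a finger pad.
Only numpy, scipy, OpenCV 4.12 (cv2) and the standard library are available. Lean on these libraries where they do the work, as an engineer would, in place of code of your own. Each camera call takes 0.05 s, during which the arm holds its last target. There are 200 camera calls.

## Working session

There is one attempt and no reset: what is moved stays moved. The work goes in short steps, Python scripts to look and compute and a tool call to move; the robot and the scene stay as the last step left them, time stands still between calls to the robot, and variables do not carry over. Pictures are saved under pics/ and viewed, at most 10 in all, crops included, and the job is handed in when it is done.

Besides the shell and the picture viewer there is one more tool, called after "Request:" as a command line: name --argument value ..., lists and objects as JSON in quotes. move_arm: Moves the arm, as the interface text tells. Its arguments: {"type":"object","properties":{"increments":{"type":"array"},"force":{"type":"number"}},"required":["increments"]}

```bash
mkdir -p pics
python3 - <<'E'
from station import arm
import cv2,numpy as np
np.set_printoptions(precision=4,suppress=True)
a=arm.grab_frame("top");b=arm.grab_frame("side")
cv2.imwrite("pics/top1.png",a);cv2.imwrite("pics/side1.png",b)
for c in("top","side"):
  for n in("engraver","latch_hinge","peg_top","lever_hinge","lever_pad","mount"):
    r=arm.pinpoint(c,n);print(c,n,[(np.round(d["position"],4),round(d["score"],2)) for d in r[:2]])
s=arm.get_state();print(s)
E
```

```text
top engraver [(array([0.4832, 0.2541, 0.0047]), 0.63)]
top latch_hinge []
top peg_top [(array([0.4589, 0.2928, 0.0829]), 0.63)]
top lever_hinge [(array([0.507 , 0.181 , 0.0587]), 0.68), (array([0.4594, 0.2941, 0.0811]), 0.36)]
top lever_pad [(array([0.4402, 0.1686, 0.0754]), 0.81)]
top mount [(array([0.5291, 0.316 , 0.0102]), 0.52)]
side engraver [(array([ 0.4872,  0.2543, -0.0048]), 0.91)]
side latch_hinge [(array([0.4968, 0.3642, 0.0084]), 0.55)]
side peg_top [(array([0.4639, 0.2949, 0.0792]), 0.7)]
side lever_hinge [(array([0.5093, 0.1793, 0.0543]), 0.72)]
side lever_pad [(array([0.44  , 0.1719, 0.0792]), 0.75), (array([0.5084, 0.1761, 0.0542]), 0.2)]
side mount [(array([0.5259, 0.3147, 0.014 ]), 0.46)]
{'t': 0.7, 'q': array([ 1.5331,  0.3585,  0.0119,  0.    , -1.2241, -0.2881]), 'qd': array([-0.001 ,  0.0005, -0.0005, -0.0003, -0.0012,  0.0004]), 'joint_efforts': array([  0.0011, -58.2171,  29.325 ,   7.0015,   0.0125,  -0.    ]), 'eef_pos': array([0.216 , 0.6395, 0.2922]), 'ee_rot': array([-3.1415,  0.    , -0.3258]), 'force': array([ 0.362 , -0.3111, -0.0176]), 'moment': array([-0.0135,  0.0291,  0.0378]), 'gripper_force': 0.0, 'width': 0.08806674761890426}
```

View pictures.

```bash
cat > geo.py <<'E'
import numpy as np
from scipy.optimize import least_squares
M=[((0,0),(.4832,.2541)),((0,0),(.4872,.2543)),((20,105),(.4968,.3642)),((12,-80),(.507,.181)),((12,-80),(.5093,.1793)),
((-59.2,-80),(.4402,.1686)),((-59.2,-80),(.44,.1719)),((45,55),(.5291,.316)),((45,55),(.5259,.3147))]
P=[(.4589,.2928),(.4639,.2949)]
def w(p,xy):
    c,s=np.cos(p[2]),np.sin(p[2]);return np.array([p[0]+c*xy[0]-s*xy[1],p[1]+s*xy[0]+c*xy[1]])
def peg(a): return np.array([.020-.075*np.sin(a),.105-.075*np.cos(a)])
def f(p): return np.concatenate([w(p,np.array(m)/1000)-q for m,q in M]+[w(p,peg(p[3]))-q for q in P])
r=least_squares(f,[.48,.25,0,.8]);p=r.x
E
python3 - <<'E'
from geo import *
print(p,np.round(r.fun*1000,1))
for a in np.linspace(p[3],0,7):print(a,w(p,peg(a)).round(4))
for l in [(-.059,-.08),(-.060,-.08),(.012,-.08)]:print(w(p,l).round(4))
E
```

```text
[0.48772309 0.25595634 0.11680207 0.5756614 ] [ 4.5  1.9  0.5  1.7 -1.4 -1.6  2.  -3.1 -0.3 -1.4 -2.   1.  -1.8 -2.3
 -3.1 -0.2  0.1  1.1  3.2  2.5 -1.8  0.4]
0.5756613985086871 [0.4621 0.2953]
0.4797178320905726 [0.4687 0.2925]
0.3837742656724581 [0.4756 0.2902]
0.28783069925434357 [0.4826 0.2887]
0.19188713283622905 [0.4897 0.2878]
0.09594356641811452 [0.4969 0.2876]
0.0 [0.5041 0.2881]
[0.4384 0.1696]
[0.4375 0.1695]
[0.509  0.1779]
```

View pics/top1.png

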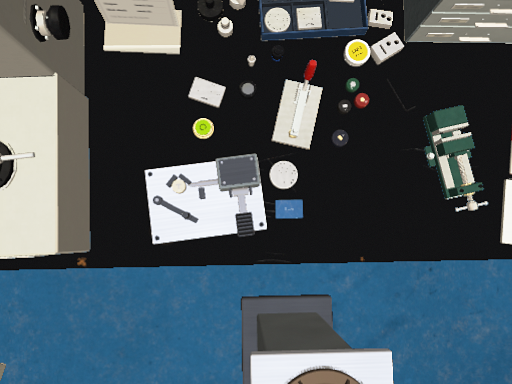

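View pics/side1.png

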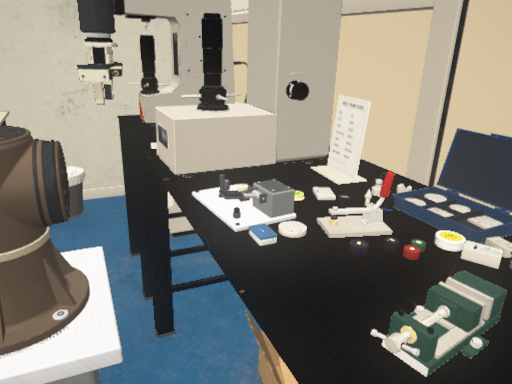

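The top view shows the plate around (205,198). The bar runs from its hinge at (157,201) to its free end at (195,218), the lever pad is at (245,225), the housing at (238,172), and the box and block at (289,209) and (284,175). This matches the fit, with yaw 0.117 and latch angle about 0.58. In the side view the gripper hangs clear at the left, (100,80), and a tall machine stands left of the engraver. I'll move right first, to stay clear of that machine.

Request:
move_arm --increments '[{"jaw": 0,"dx": 0.01,"dy": 0.028},{"jaw": 0,"dx": 0.01,"dy": 0.028},{"jaw": 0,"dx": 0.01,"dy": 0.028},{"jaw": 0,"dx": 0.01,"dy": 0.028},{"jaw": 0,"dx": 0.01,"dy": 0.028},{"jaw": 0,"dx": 0.01,"dy": 0.028},{"jaw": 0,"dx": 0.01,"dy": 0.028},{"jaw": 0,"dx": 0.01,"dy": 0.028},{"jaw": 0,"dx": 0.01,"dy": 0.028}]' --force 10

```text
$.increments[0]: bad value
```

Request:
move_arm --increments '[{"jaw": 0,"twist": 0.125},{"jaw": 0,"twist": 0.125},{"jaw": 0,"twist": 0.125},{"jaw": 0,"twist": 0.125},{"jaw": 0,"twist": 0.125},{"jaw": 0,"twist": 0.125},{"jaw": 0,"twist": 0.125},{"jaw": 0,"twist": 0.125},{"jaw": 0,"twist": 0.125},{"jaw": 0}]'

```text
$.increments[0]: bad value
```

Request:
move_arm --increments '[{"jaw": 0.0,"dx": 0.01,"dy": 0.028,"dz": 0.0,"twist": 0.0},{"jaw": 0.0,"dx": 0.01,"dy": 0.028,"dz": 0.0,"twist": 0.0},{"jaw": 0.0,"dx": 0.01,"dy": 0.028,"dz": 0.0,"twist": 0.0},{"jaw": 0.0,"dx": 0.01,"dy": 0.028,"dz": 0.0,"twist": 0.0},{"jaw": 0.0,"dx": 0.01,"dy": 0.028,"dz": 0.0,"twist": 0.0},{"jaw": 0.0,"dx": 0.01,"dy": 0.028,"dz": 0.0,"twist": 0.0},{"jaw": 0.0,"dx": 0.01,"dy": 0.028,"dz": 0.0,"twist": 0.0},{"jaw": 0.0,"dx": 0.01,"dy": 0.028,"dz": 0.0,"twist": 0.0},{"jaw": 0.0,"dx": 0.01,"dy": 0.028,"dz": 0.0,"twist": 0.0}]' --force 10

```text
t: 1.45
eef_pos: [0.2206, 0.3704, 0.2922]
ee_rot: [-3.141, 0.0, -0.326]
force: [-0.4, -0.5, -0.6]
width: 0.0442
gripper_force: 0.0
```

Request:
move_arm --increments '[{"jaw": 0.0,"dx": 0.0,"dy": 0.0,"dz": 0.0,"twist": 0.12},{"jaw": 0.0,"dx": 0.0,"dy": 0.0,"dz": 0.0,"twist": 0.12},{"jaw": 0.0,"dx": 0.0,"dy": 0.0,"dz": 0.0,"twist": 0.12},{"jaw": 0.0,"dx": 0.0,"dy": 0.0,"dz": 0.0,"twist": 0.12},{"jaw": 0.0,"dx": 0.0,"dy": 0.0,"dz": 0.0,"twist": 0.12},{"jaw": 0.0,"dx": 0.0,"dy": 0.0,"dz": 0.0,"twist": 0.12},{"jaw": 0.0,"dx": 0.0,"dy": 0.0,"dz": 0.0,"twist": 0.12},{"jaw": 0.0,"dx": 0.0,"dy": 0.0,"dz": 0.0,"twist": 0.12},{"jaw": 0.0,"dx": 0.0,"dy": 0.0,"dz": 0.0,"twist": 0.12},{"jaw": 0.0,"dx": 0.0,"dy": 0.0,"dz": 0.0,"twist": 0.05}]'

```text
t: 2.28
eef_pos: [0.2206, 0.3719, 0.2924]
ee_rot: [-3.142, 0.001, -1.463]
force: [1.0, 0.0, -0.7]
width: 0.0435
gripper_force: 0.0
```

Request:
move_arm --increments '[{"jaw": 0.0,"dx": 0.013,"dy": -0.029,"dz": 0.0,"twist": 0.0},{"jaw": 0.0,"dx": 0.013,"dy": -0.029,"dz": 0.0,"twist": 0.0},{"jaw": 0.0,"dx": 0.013,"dy": -0.029,"dz": 0.0,"twist": 0.0},{"jaw": 0.0,"dx": 0.013,"dy": -0.029,"dz": 0.01,"twist": 0.0},{"jaw": 0.0,"dx": 0.013,"dy": -0.029,"dz": 0.02,"twist": 0.0},{"jaw": 0.0,"dx": 0.013,"dy": -0.029,"dz": 0.02,"twist": 0.0},{"jaw": 0.0,"dx": 0.013,"dy": -0.029,"dz": 0.02,"twist": 0.0},{"jaw": 0.0,"dx": 0.013,"dy": -0.028,"dz": 0.02,"twist": 0.0},{"jaw": 0.0,"dx": 0.0,"dy": 0.0,"dz": 0.02,"twist": 0.0},{"jaw": 0.0,"dx": 0.0,"dy": 0.0,"dz": 0.0,"twist": 0.0}]'

```text
t: 3.12
eef_pos: [0.4618, 0.2927, 0.178]
ee_rot: [3.136, -0.004, -1.46]
force: [-2.3, -1.6, -0.2]
width: 0.0439
gripper_force: 0.0
```

Run:
```python
from station import arm
import cv2,numpy as np
b=arm.grab_frame("side")
cv2.imwrite("pics/side2.png",cv2.resize(b[90:270,130:350],None,fx=3,fy=3,interpolation=cv2.INTER_CUBIC))
for n in("peg_top",):
    print([(np.round(d["position"],4),d["score"]) for d in arm.pinpoint("side",n)])
s=arm.get_state();print(s["t"],s["eef_pos"],s["ee_rot"],s["force"])
```

```text
[(array([0.4613, 0.2944, 0.0803]), 0.44)]
3.2167 [0.46191121 0.29469412 0.18200575] [ 3.14043553e+00 -1.44858702e-03 -1.45626603e+00] [0.82078371 0.51374644 0.78529634]
```

View pics/side2.png

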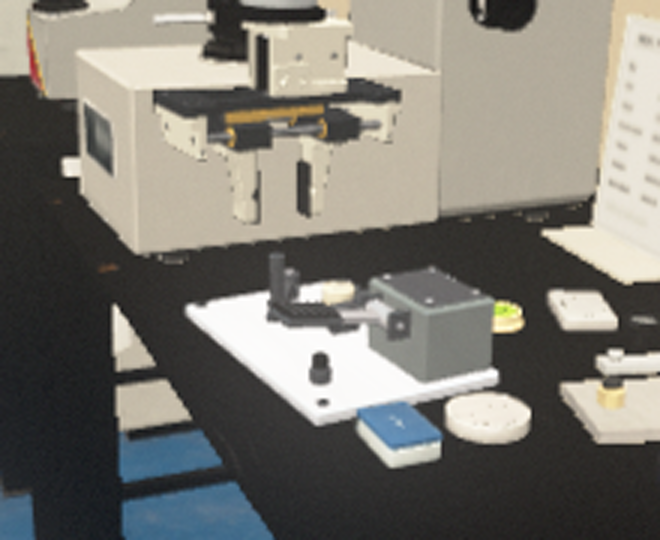

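The crop shows the fingers at (245,190) and (312,180) on either side of the peg, whose top is at (277,257). I'll lower and grip it lightly.

Request:
move_arm --increments '[{"jaw": 0.0,"dx": 0.0,"dy": 0.0,"dz": 0.016,"twist": 0.0},{"jaw": 0.0,"dx": 0.0,"dy": 0.0,"dz": 0.016,"twist": 0.0},{"jaw": 0.0,"dx": 0.0,"dy": 0.0,"dz": 0.016,"twist": 0.0},{"jaw": 0.0,"dx": 0.0,"dy": 0.0,"dz": 0.016,"twist": 0.0},{"jaw": 0.0,"dx": 0.0,"dy": 0.0,"dz": 0.0,"twist": 0.0},{"jaw": -0.8,"dx": 0.0,"dy": 0.0,"dz": 0.0,"twist": 0.0},{"jaw": -0.8,"dx": 0.0,"dy": 0.0,"dz": 0.0,"twist": 0.0},{"jaw": -0.8,"dx": 0.0,"dy": 0.0,"dz": 0.0,"twist": 0.0},{"jaw": -0.8,"dx": 0.0,"dy": 0.0,"dz": 0.0,"twist": 0.0},{"jaw": -0.8,"dx": 0.0,"dy": 0.0,"dz": 0.0,"twist": 0.0}]' --force 5

```text
t: 4.05
eef_pos: [0.4623, 0.2955, 0.1191]
ee_rot: [-3.141, 0.001, -1.456]
force: [-2.5, -0.5, 0.1]
width: 0.0159
gripper_force: 0.9
```

Request:
move_arm --increments '[{"jaw": -0.8,"dx": 0.0018,"dy": -0.0031,"dz": 0.0,"twist": 0.0},{"jaw": -0.8,"dx": 0.0017,"dy": -0.0031,"dz": 0.0,"twist": 0.0},{"jaw": -0.8,"dx": 0.0016,"dy": -0.0033,"dz": 0.0,"twist": 0.0},{"jaw": -0.8,"dx": 0.0015,"dy": -0.0033,"dz": 0.0,"twist": 0.0},{"jaw": -0.8,"dx": 0.0012,"dy": -0.0034,"dz": 0.0,"twist": 0.0},{"jaw": -0.8,"dx": 0.0011,"dy": -0.0034,"dz": 0.0,"twist": 0.0},{"jaw": -0.8,"dx": 0.0009,"dy": -0.0035,"dz": 0.0,"twist": 0.0},{"jaw": -0.8,"dx": 0.0008,"dy": -0.0034,"dz": 0.0,"twist": 0.0},{"jaw": -0.8,"dx": 0.0005,"dy": -0.0035,"dz": 0.0,"twist": 0.0},{"jaw": -0.8,"dx": 0.0005,"dy": -0.0035,"dz": 0.0,"twist": 0.0},{"jaw": -0.8,"dx": 0.0,"dy": 0.0,"dz": 0.0,"twist": 0.0}]'

```text
t: 4.97
eef_pos: [0.4973, 0.2874, 0.118]
ee_rot: [-3.141, -0.0, -1.456]
force: [0.6, -0.6, -0.3]
width: 0.0128
gripper_force: 5.0
```

Request:
move_arm --increments '[{"jaw": -0.8,"dx": 0.0002,"dy": -0.002,"dz": 0.0,"twist": 0.0},{"jaw": -0.8,"dx": 0.0,"dy": -0.002,"dz": 0.0,"twist": 0.0},{"jaw": -0.8,"dx": 0.0,"dy": -0.002,"dz": 0.0,"twist": 0.0},{"jaw": -0.8,"dx": 0.0,"dy": 0.0,"dz": 0.0,"twist": 0.0},{"jaw": -0.8,"dx": 0.0,"dy": 0.0,"dz": 0.0,"twist": 0.0}]'

```text
t: 5.38
eef_pos: [0.5028, 0.288, 0.1181]
ee_rot: [-3.141, 0.0, -1.456]
force: [0.9, -1.6, -2.0]
width: 0.0129
gripper_force: 5.0
```

Not against the stop yet, so I'll keep going in small steps.

Request:
move_arm --increments '[{"jaw": -0.8,"dx": 0.0,"dy": -0.001,"dz": 0.0,"twist": 0.0},{"jaw": -0.8,"dx": 0.0,"dy": -0.001,"dz": 0.0,"twist": 0.0},{"jaw": -0.8,"dx": 0.0,"dy": 0.0,"dz": 0.0,"twist": 0.0},{"jaw": -0.8,"dx": 0.0,"dy": 0.0,"dz": 0.0,"twist": 0.0}]'

```text
t: 5.72
eef_pos: [0.5046, 0.2881, 0.1181]
ee_rot: [3.141, -0.0, -1.456]
force: [-0.1, -0.9, -1.9]
width: 0.0133
gripper_force: 5.0
```

Request:
move_arm --increments '[{"jaw": -0.8,"dx": 0.0,"dy": -0.001,"dz": 0.0,"twist": 0.0},{"jaw": -0.8,"dx": 0.0,"dy": -0.001,"dz": 0.0,"twist": 0.0},{"jaw": -0.8,"dx": 0.0,"dy": 0.0,"dz": 0.0,"twist": 0.0},{"jaw": -0.8,"dx": 0.0,"dy": 0.0,"dz": 0.0,"twist": 0.0}]'

```text
t: 6.05
eef_pos: [0.5053, 0.288, 0.1179]
ee_rot: [3.139, -0.001, -1.456]
force: [-7.8, -0.1, 2.5]
width: 0.0132
gripper_force: 5.0
```

The bar stopped at x 0.505 with about 8 N on the peg. The predicted closed position was 0.504. Now I'll release and lift.

Request:
move_arm --increments '[{"jaw": -0.3,"dx": 0.0,"dy": 0.0,"dz": 0.0,"twist": 0.0},{"jaw": -0.3,"dx": 0.0,"dy": 0.0,"dz": 0.0,"twist": 0.0},{"jaw": -0.3,"dx": 0.0,"dy": 0.0,"dz": 0.0,"twist": 0.0},{"jaw": -0.3,"dx": 0.0,"dy": 0.0,"dz": -0.01,"twist": 0.0},{"jaw": -0.3,"dx": 0.0,"dy": 0.0,"dz": -0.02,"twist": 0.0},{"jaw": -0.3,"dx": 0.0,"dy": 0.0,"dz": -0.02,"twist": 0.0},{"jaw": -0.3,"dx": 0.0,"dy": 0.0,"dz": -0.02,"twist": 0.0},{"jaw": -1.0,"dx": 0.0,"dy": 0.0,"dz": 0.0,"twist": 0.0},{"jaw": -1.0,"dx": 0.0,"dy": 0.0,"dz": 0.0,"twist": 0.0}]' --force 20

```text
t: 6.8
eef_pos: [0.5075, 0.2891, 0.1904]
ee_rot: [-3.138, 0.003, -1.456]
force: [-1.0, 0.3, -0.2]
width: 0.0223
gripper_force: 0.0
```

Request:
move_arm --increments '[{"jaw": -1.0,"dx": 0.022,"dy": 0.016,"dz": 0.0,"twist": 0.0},{"jaw": -1.0,"dx": 0.022,"dy": 0.016,"dz": 0.0,"twist": 0.0},{"jaw": -1.0,"dx": 0.022,"dy": 0.016,"dz": 0.0,"twist": 0.0},{"jaw": -1.0,"dx": 0.022,"dy": 0.017,"dz": 0.0,"twist": 0.0},{"jaw": -1.0,"dx": 0.022,"dy": 0.017,"dz": 0.0,"twist": 0.0},{"jaw": -1.0,"dx": 0.0,"dy": 0.0,"dz": 0.0,"twist": 0.0},{"jaw": -1.0,"dx": 0.0,"dy": 0.0,"dz": 0.0,"twist": 0.0}]'

```text
t: 7.38
eef_pos: [0.4372, 0.1686, 0.1883]
ee_rot: [-3.142, 0.0, -1.457]
force: [-0.6, 0.2, 0.4]
width: 0.0008
gripper_force: 0.0
```

Run:
```python
from station import arm
import cv2,numpy as np
b=arm.grab_frame("side");a=arm.grab_frame("top")
s=cv2.resize(b[130:250,160:320],None,fx=3.3,fy=3.3,interpolation=cv2.INTER_CUBIC)
t=cv2.resize(a[140:260,130:280],None,fx=3,fy=3,interpolation=cv2.INTER_CUBIC)
cv2.imwrite("pics/side3.png",s);cv2.imwrite("pics/top3.png",t)
for c in("side","top"):
  for n in("peg_top","lever_pad"):
    print(c,n,[(np.round(d["position"],4),d["score"]) for d in arm.pinpoint(c,n)])
s=arm.get_state();print(s["t"],s["eef_pos"],s["ee_rot"],s["force"],s["width"])
```

```text
side peg_top [(array([0.5086, 0.2845, 0.0853]), 0.44)]
side lever_pad [(array([0.4384, 0.1687, 0.0757]), 0.66)]
top peg_top [(array([0.5029, 0.2863, 0.0805]), 0.71)]
top lever_pad []
7.6833 [0.43812478 0.17024077 0.18790241] [ 3.14124241e+00 -3.11383556e-04 -1.45547334e+00] [ 1.52213588 -0.13595635  0.21403153] 0.0005265261151460668
```

View pics/side3.png

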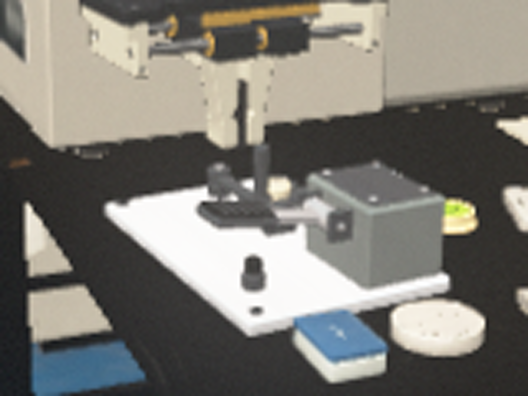

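View pics/top3.png

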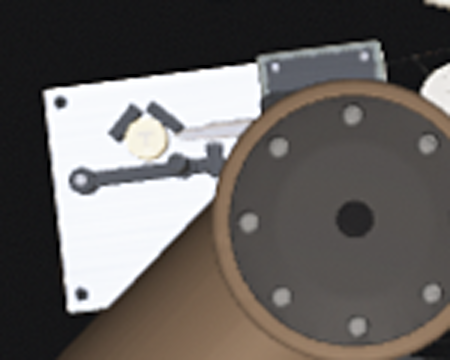

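The latch is closed: in the top crop the bar runs from (82,180) to the catch at (213,160), and the mount is in its nest at (147,138). In the side crop the fingertips, at (235,140), are above the pad at (240,212). Now I'll press down slowly.

Request:
move_arm --increments '[{"jaw": -1.0,"dx": 0.0,"dy": 0.0,"dz": 0.01,"twist": 0.0},{"jaw": -1.0,"dx": 0.0,"dy": 0.0,"dz": 0.01,"twist": 0.0},{"jaw": -1.0,"dx": 0.0,"dy": 0.0,"dz": 0.01,"twist": 0.0},{"jaw": -1.0,"dx": 0.0,"dy": 0.0,"dz": 0.006,"twist": 0.0},{"jaw": -1.0,"dx": 0.0,"dy": 0.0,"dz": 0.003,"twist": 0.0},{"jaw": -1.0,"dx": 0.0,"dy": 0.0,"dz": 0.003,"twist": 0.0},{"jaw": -1.0,"dx": 0.0,"dy": 0.0,"dz": 0.003,"twist": 0.0},{"jaw": -1.0,"dx": 0.0,"dy": 0.0,"dz": 0.003,"twist": 0.0},{"jaw": -1.0,"dx": 0.0,"dy": 0.0,"dz": 0.0,"twist": 0.0},{"jaw": -1.0,"dx": 0.0,"dy": 0.0,"dz": 0.0,"twist": 0.0}]'

```text
t: 8.52
eef_pos: [0.4379, 0.1699, 0.1405]
ee_rot: [-3.141, 0.0, -1.456]
force: [-2.7, 0.3, 4.6]
width: 0.0008
gripper_force: 2.4
```

Request:
move_arm --increments '[{"jaw": -1.0,"dx": 0.0,"dy": 0.0,"dz": 0.002,"twist": 0.0},{"jaw": -1.0,"dx": 0.0,"dy": 0.0,"dz": 0.002,"twist": 0.0},{"jaw": -1.0,"dx": 0.0,"dy": 0.0,"dz": 0.001,"twist": 0.0},{"jaw": -1.0,"dx": 0.0,"dy": 0.0,"dz": 0.0,"twist": 0.0},{"jaw": -1.0,"dx": 0.0,"dy": 0.0,"dz": 0.0,"twist": 0.0},{"jaw": -1.0,"dx": 0.0,"dy": 0.0,"dz": 0.0,"twist": 0.0}]'

```text
t: 9.02
eef_pos: [0.4377, 0.1697, 0.1357]
ee_rot: [-3.142, 0.0, -1.456]
force: [-3.4, 0.2, 5.1]
width: 0.0004
gripper_force: 3.0
```

Request:
move_arm --increments '[{"jaw": -1.0,"dx": 0.0,"dy": 0.0,"dz": 0.0015,"twist": 0.0},{"jaw": -1.0,"dx": 0.0,"dy": 0.0,"dz": 0.0015,"twist": 0.0},{"jaw": -1.0,"dx": 0.0,"dy": 0.0,"dz": 0.001,"twist": 0.0},{"jaw": -1.0,"dx": 0.0,"dy": 0.0,"dz": 0.0,"twist": 0.0},{"jaw": -1.0,"dx": 0.0,"dy": 0.0,"dz": 0.0,"twist": 0.0},{"jaw": -1.0,"dx": 0.0,"dy": 0.0,"dz": 0.0,"twist": 0.0}]'

```text
t: 9.52
eef_pos: [0.4375, 0.1697, 0.1317]
ee_rot: [3.141, 0.0, -1.456]
force: [-5.9, 0.9, 8.4]
width: 0.0005
gripper_force: 4.0
```

Run:
```python
from station import arm
import cv2,numpy as np
F=[];Z=[]
for i in range(5):
  b=arm.grab_frame("side");s=arm.get_state();F.append(s["force"]);Z.append(s["eef_pos"])
cv2.imwrite("pics/side4.png",cv2.resize(b[150:230,190:310],None,fx=6,fy=6,interpolation=cv2.INTER_CUBIC))
print(s["t"],np.mean(F,0),np.mean(Z,0),np.std(F,0))
```

```text
9.7667 [-5.75771286  0.43272732  7.68840583] [0.43746108 0.16968463 0.13172802] [0.5185913  0.27990432 0.5646816 ]
```

View pics/side4.png

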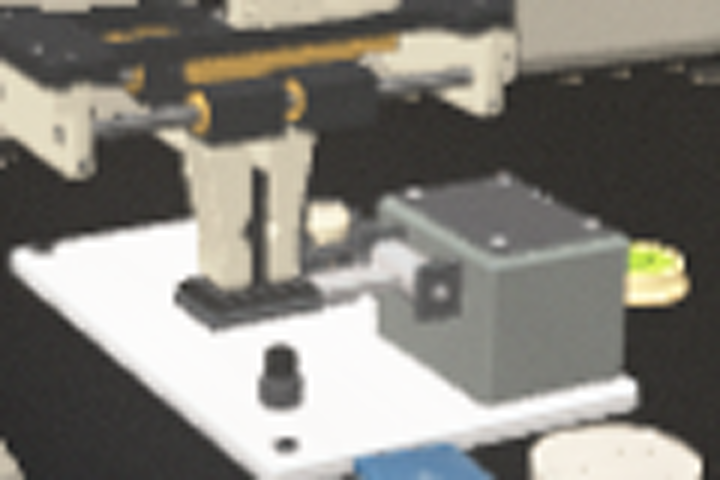

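The fingertips lie flat on the pad at (250,290). The pad looks level, tip height is 65.7 mm and the force is about 8 N, so the lever is half-way. Holding there.

Request:
move_arm --increments '[{"jaw": -1.0,"dx": 0.0,"dy": 0.0,"dz": 0.0,"twist": 0.0},{"jaw": -1.0,"dx": 0.0,"dy": 0.0,"dz": 0.0,"twist": 0.0},{"jaw": -1.0,"dx": 0.0,"dy": 0.0,"dz": 0.0,"twist": 0.0},{"jaw": -1.0,"dx": 0.0,"dy": 0.0,"dz": 0.0,"twist": 0.0},{"jaw": -1.0,"dx": 0.0,"dy": 0.0,"dz": 0.0,"twist": 0.0},{"jaw": -1.0,"dx": 0.0,"dy": 0.0,"dz": 0.0,"twist": 0.0},{"jaw": -1.0,"dx": 0.0,"dy": 0.0,"dz": 0.0,"twist": 0.0},{"jaw": -1.0,"dx": 0.0,"dy": 0.0,"dz": 0.0,"twist": 0.0},{"jaw": -1.0,"dx": 0.0,"dy": 0.0,"dz": 0.0,"twist": 0.0},{"jaw": -1.0,"dx": 0.0,"dy": 0.0,"dz": 0.0,"twist": 0.0},{"jaw": -1.0,"dx": 0.0,"dy": 0.0,"dz": 0.0,"twist": 0.0},{"jaw": -1.0,"dx": 0.0,"dy": 0.0,"dz": 0.0,"twist": 0.0}]'

```text
t: 10.77
eef_pos: [0.4375, 0.1697, 0.1318]
ee_rot: [3.141, 0.0, -1.456]
force: [-5.4, 0.3, 8.1]
width: 0.0005
gripper_force: 4.0
```

Request:
move_arm --increments '[{"jaw": -1.0,"dx": 0.0,"dy": 0.0,"dz": 0.0,"twist": 0.0},{"jaw": -1.0,"dx": 0.0,"dy": 0.0,"dz": 0.0,"twist": 0.0},{"jaw": -1.0,"dx": 0.0,"dy": 0.0,"dz": 0.0,"twist": 0.0},{"jaw": -1.0,"dx": 0.0,"dy": 0.0,"dz": 0.0,"twist": 0.0},{"jaw": -1.0,"dx": 0.0,"dy": 0.0,"dz": 0.0,"twist": 0.0},{"jaw": -1.0,"dx": 0.0,"dy": 0.0,"dz": 0.0,"twist": 0.0},{"jaw": -1.0,"dx": 0.0,"dy": 0.0,"dz": 0.0,"twist": 0.0},{"jaw": -1.0,"dx": 0.0,"dy": 0.0,"dz": 0.0,"twist": 0.0},{"jaw": -1.0,"dx": 0.0,"dy": 0.0,"dz": 0.0,"twist": 0.0},{"jaw": -1.0,"dx": 0.0,"dy": 0.0,"dz": 0.0,"twist": 0.0},{"jaw": -1.0,"dx": 0.0,"dy": 0.0,"dz": 0.0,"twist": 0.0},{"jaw": -1.0,"dx": 0.0,"dy": 0.0,"dz": 0.0,"twist": 0.0}]'

```text
t: 11.77
eef_pos: [0.4375, 0.1697, 0.1317]
ee_rot: [3.141, 0.0, -1.456]
force: [-5.6, 1.2, 8.8]
width: 0.0004
gripper_force: 4.0
```

Request:
move_arm --increments '[{"jaw": -1.0,"dx": 0.0,"dy": 0.0,"dz": 0.0,"twist": 0.0},{"jaw": -1.0,"dx": 0.0,"dy": 0.0,"dz": 0.0,"twist": 0.0},{"jaw": -1.0,"dx": 0.0,"dy": 0.0,"dz": 0.0,"twist": 0.0},{"jaw": -1.0,"dx": 0.0,"dy": 0.0,"dz": 0.0,"twist": 0.0},{"jaw": -1.0,"dx": 0.0,"dy": 0.0,"dz": 0.0,"twist": 0.0},{"jaw": -1.0,"dx": 0.0,"dy": 0.0,"dz": 0.0,"twist": 0.0},{"jaw": -1.0,"dx": 0.0,"dy": 0.0,"dz": 0.0,"twist": 0.0},{"jaw": -1.0,"dx": 0.0,"dy": 0.0,"dz": 0.0,"twist": 0.0},{"jaw": -1.0,"dx": 0.0,"dy": 0.0,"dz": 0.0,"twist": 0.0},{"jaw": -1.0,"dx": 0.0,"dy": 0.0,"dz": 0.0,"twist": 0.0},{"jaw": -1.0,"dx": 0.0,"dy": 0.0,"dz": 0.0,"twist": 0.0},{"jaw": -1.0,"dx": 0.0,"dy": 0.0,"dz": 0.0,"twist": 0.0}]'

```text
t: 12.77
eef_pos: [0.4375, 0.1697, 0.1317]
ee_rot: [3.141, 0.0, -1.456]
force: [-5.7, 0.2, 7.8]
width: 0.0004
gripper_force: 4.0
```

Request:
move_arm --increments '[{"jaw": -1.0,"dx": 0.0,"dy": 0.0,"dz": 0.0,"twist": 0.0},{"jaw": -1.0,"dx": 0.0,"dy": 0.0,"dz": 0.0,"twist": 0.0},{"jaw": -1.0,"dx": 0.0,"dy": 0.0,"dz": 0.0,"twist": 0.0},{"jaw": -1.0,"dx": 0.0,"dy": 0.0,"dz": 0.0,"twist": 0.0},{"jaw": -1.0,"dx": 0.0,"dy": 0.0,"dz": 0.0,"twist": 0.0},{"jaw": -1.0,"dx": 0.0,"dy": 0.0,"dz": 0.0,"twist": 0.0},{"jaw": -1.0,"dx": 0.0,"dy": 0.0,"dz": 0.0,"twist": 0.0},{"jaw": -1.0,"dx": 0.0,"dy": 0.0,"dz": 0.0,"twist": 0.0}]'

```text
t: 13.43
eef_pos: [0.4375, 0.1697, 0.1317]
ee_rot: [3.141, 0.0, -1.456]
force: [-5.7, 0.9, 7.0]
width: 0.0005
gripper_force: 4.0
```

Run:
```python
from station import arm
s=arm.get_state();print(s["t"],s["eef_pos"],s["force"]); print(arm.job_done() if abs(s["eef_pos"][2]-.132)<.002 else "not")
```

```text
13.4333 [0.43746816 0.16969259 0.131741  ] [-5.67377002  0.85189678  7.00819668]
the job is handed in; nothing more can be done
None
```

I closed the latch into its catch, then pressed the run lever to level and held it there for about 3.9 s; I handed the job in at 13.4 s with the arm still holding it, and no verdict was returned.

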